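# Unlock the reference-weight box

## Robot

A 6-joint arm with a two-finger parallel gripper is mounted at the origin on a cart in front of the work surface, level with it; the furniture and walls round the work are solid. World frame = base frame: x ahead of the robot, y to its left, z up, the work surface at z = 0. Lengths are in m, angles in rad, forces in N, time in s.
With the tool pointing down it reaches from about 0.325 to 0.9 m from the base axis. Payload 6.1 kg.
Tool frame: the origin (TCP) lies on the centre line of the jaws, within the pads' length; the fingertips stand 22 mm ahead of it and the grasp point (between the pads) lies 3 mm ahead of it; z points along the fingers, y is the line along which they close (so a half turn about z gives the same grasp; the last joint's range is limited). The gripper opens to 87 mm and grips with 3 to 60 N. Pads are 19 mm wide; open, the fingers measure 117 mm over their backs; the gripper's body (75 mm by 190 mm) begins 51 mm behind the grasp point.
Start: joints at [1.224, 0.22, 1.526, -0, 1.395, -0.126], TCP at [0.137, 0.61, 0.245] pointing down, gripper open.
Joint ranges: [-2.98, 2.98], [-0.91, 2.08], [0.09, 2.57], [-1.24, 4.39], [0.2, 2.65], [-2.68, 2.68]. Speed limits (rad/s): [2.57, 2.57, 3.01, 3.14, 3.14, 3.14].

## Interface

Orientations are given as a 3x3 rotation matrix whose columns are the frame's x, y, z axes.
In Python, from station import sensors, vision, env gives the robot as it stands.
- The arm moves only by the shell command python3 -m handwheel 'ROWS' [FORCE]. ROWS is JSON, one flat list of numbers, 7 for each row, row after row: the finger opening in mm, from 0 to 87, then the shift along the tool's x, y, z normalised to -1 to 1, where 1 is 400 mm, then the turn, a rotation vector about the tool's x, y, z normalised to -1 to 1, where 1 is 90 degrees. A call has 1 to 5 rows; each row is the pose to reach, as a shift and turn from the pose commanded when the call began, along the tool's axes at that moment; what a row does not reach only later rows make up. A row lasts 1/12 s, in which the tool goes at most 41.7 mm and 7.16 degrees, less where a joint would pass 70% of its speed; a pose out of reach is approached as far as the arm can. A call with a number of a shift or a turn outside -1 to 1 is refused whole. A call with a gripper value outside its range is refused whole. The fingers move at their own pace and stop on an object; FORCE is the grip in N (left out, the last holds). Time passes only in rows, so rows that repeat a pose let the fingers close. It gives the time, the measured TCP pose, the force, the opening and the grip force at its end, in the units of the state.
- sensors.get_state(): the state, without advancing time (a new reading comes with each control period).
- vision.read_camera(name): name is "scene" or "top"; returns the picture (420x560x3 uint8, blue, green, red); there is no depth.
- vision.calibration(name): a dict with "K" (3x3 intrinsics, pixels), "dist" ([k1, k2, p1, p2, k3] as OpenCV has them; the pictures are not rectified), "world_to_cam" (4x4, takes a point from world to camera coordinates). Camera axes: x right, y down, z forward; pixel columns grow to the right and rows downward; lengths in m; the calibration is good to about 2 mm. A picture is of the moment at which its call begins. calibration takes no time and is no camera call.
- env.finish_job(): hands the job in; it is judged then, once.
Trained networks look in the newest picture that a camera, given by its name, has taken for a name from the list of things; names that differ only in an ending like _2 or _b are one class to them, and where a whole thing is asked for, a point or a joint stands for the part that bears it (a point fixed in the world has none). Each returns a list of dicts, best first, with "p" (0 to 1); they miss things now and then, are a little off and sometimes report something else, mostly with a low value. They report only what shows in the picture. A call takes as long as a camera call. They do not tell look-alikes from the thing itself.
- vision.boxes_of(thing, camera): "bbox" ([left, top, width, height] in pixels, round what is visible of it).
- vision.outline_of(thing, camera): "pixels" (420x560 bool, what is visible of it) and "bbox" ([left, top, width, height] in pixels, round what is visible of it).
The state is a dict: "time": time; "q": joint angles; "qd": joint speeds; "joint_efforts": joint torques, N m; "tcp_pos": TCP position; "tcp_rot": TCP orientation; "force": force on the tool from outside, world axes, zero at the start; "ft_torque": the same for the moment, N m; "opening": opening from 0.0 (shut) to 1.0 (fully open); "grasp_force": force on a finger pad.
Only numpy, scipy, OpenCV 4.12 (cv2) and the standard library are available. Lean on these libraries where they do the work, as an engineer would, in place of code of your own. Each camera call takes 0.05 s, during which the arm holds its last target. There are 200 camera calls.

## Task

Take the red-headed key from its wooden rest, put it into the lock on top of the blue strongbox and feel for the keyway until the key is fully home with its steel collar down on the lock. Then turn it clockwise (seen from above) until the hidden bolt lets go and the drawer springs out, and let go of the key, leaving it in the lock. Do not force the key or lean on the box, and leave the beaker and the red-lidded jar where they stand.

Things in the scene. Friction and masses are not known exactly. Their poses are not given: they have to be found in the camera images.
- key: Key standing in its rest. Origin at the blade's tip, z up to the head, x along the width of blade and head. From the tip: flat steel blade 16 (x) x 4.4 (y) x 8 mm, neck 5 mm thick from z 8 to 17, collar 28 mm across from z 17 to 21, red head 34 (x) x 10 (y) mm from z 21 to 57: grip it across its 10 mm, the fingers clear of the collar. Same when turned half round about z. 50 to 85 g.
- key_rest: Fixed wooden block 76 x 60 x 26 mm, origin at the centre of its underside, with a loose slot 22 x 10 mm (length along its x) in the middle of its top. The key's blade and neck hang in it, the collar lies on top.
- box_base: Fixed black base plate 200 (x) x 160 (y) x 3 mm, origin at the centre of its underside, x to the back. On it the blue steel box 180 (x) x 140 (y) mm with its drawer front at -x and, in the middle of its top, a lock case 56 (x) x 46 (y) mm, steel top 112 mm above the origin. Box and lock stand shifted on the plate by up to 6.5 mm along x and along y, not turned: in no reading, to be seen or felt.
- lock_nominal (a point): Fixed to the base plate, level with the lock's top, axes as the plate: where the keyway would be if the box stood central. Keyway: slot in the middle of the lock's top, 18.4 (x) x 6.4 (y) mm, with a 1.2 mm chamfer at 45 degrees round it, so 20.8 x 8.8 mm at the surface, in a cover 6 mm thick; the plug's slot lies below. Home: collar on the lock's top, tip 17 mm below it.
- plug (a joint): Plug inside the lock, turned only by the key: 0 locked, grows clockwise seen from above, stop at 1.4 rad. Friction 0.05 N m; the key has up to 0.2 rad of play in it. The blade can turn only when within 3 mm of home, below the cover; once turned it cannot be lifted out. The bolt lets the drawer go at about 1.0 rad.
- drawer (a joint): Drawer of the strongbox: 0 shut, 0.05 m sprung out towards the box's -x (its front). A spring of about 4 N drives it out by itself when the bolt lets go.
- steel_beaker: Bystander: loose steel beaker 68 mm across, 74 mm high, origin under its centre.
- red_jar: Bystander: loose white jar with red lid, 52 mm across, 76 mm high, origin under its centre.
Things that resemble listed ones, but are neither listed nor needed, are in the scene too. What is meant by the key_rest is not orange or turquoise, and is the smaller of those in its own colour.

How it is judged:
On the way, in this order (a step that is already met when the one before it is completed fails the run):
1. the key is lifted out of its rest (z of key in the frame of key_rest above 0.03 m), for 0.2 s.
2. the key is fully home in the lock, not yet turned, collar on the lock case (z of key in the frame of lock_nominal below -0.0145 m and horizontal distance between key and lock_nominal below 0.015 m and value of joint plug below 0.3 rad), for 0.2 s.
3. the key has turned the lock and the bolt is withdrawn (value of joint plug above 0.85 rad), for 0.05 s.
At the end, for the whole second after the job is handed in: The drawer has sprung out by more than 40 mm; the key is released and at rest, still in the lock (tip more than 12.5 mm below the lock case's top), with the plug still turned by more than 0.8 rad (value of joint drawer above 0.04 m and z of key in the frame of lock_nominal below -0.0125 m and horizontal distance between key and lock_nominal below 0.015 m and value of joint plug above 0.8 rad and linear speed of key below 0.02 m/s); the robot touches nothing.
It fails at once if the key or the box is forced: more than 35 N between the key and the strongbox with its lock (contact force between key and box_base above 35 N).
It fails at once if the arm or gripper presses on the strongbox with more than 20 N (contact force between any of the arm, the fingers and box_base above 20 N).
It fails at once if the steel beaker or the red-lidded jar is disturbed (moved by more than 20 mm) (distance of any of steel_beaker, red_jar from where it was at the start of the episode above 0.02 m).
It also fails if it takes over 72 s, if anything falls off the work surface, if the arm or the gripper's body presses on something with over 40 N, if the wrist force passes 120 N, or if a joint passes its speed limit or range.

## Working session

There is one attempt and no reset: what is moved stays moved. The work goes in short steps, Python scripts to look and compute and a shell command to move; the robot and the scene stay as the last step left them, time stands still between calls to the robot, and variables do not carry over. Pictures are saved under pics/ and viewed, at most 10 in all, crops included, and the job is handed in when it is done.

```bash
mkdir -p pics; ls
python3 - <<'E'
from station import sensors, vision, env
import cv2, numpy as np
for c in ("scene","top"):
    cv2.imwrite(f"pics/{c}0.png", vision.read_camera(c))
    k=vision.calibration(c); print(c,np.round(k["K"],1).tolist(),k["dist"],np.round(k["world_to_cam"],3).tolist())
    for t in ("key","key_rest","box_base","lock_nominal","plug","drawer"):
        print(t,[(np.round(b["bbox"]).tolist(),round(b["p"],2)) for b in vision.boxes_of(t,c)][:4])
s=sensors.get_state();print(s["tcp_pos"],s["tcp_rot"],s["force"],s["time"])
E
```

```text
pics
scene [[479.4, 0.0, 284.3], [0.0, 479.4, 215.0], [0.0, 0.0, 1.0]] [-0.11708322  0.          0.          0.          0.        ] [[0.651, -0.759, -0.018, -0.416], [-0.392, -0.315, -0.864, 0.318], [0.65, 0.57, -0.503, 0.629], [0.0, 0.0, 0.0, 1.0]]
key [([331.0, 267.0, 15.0, 24.0], 0.71)]
key_rest [([238.0, 248.0, 54.0, 50.0], 0.92), ([313.0, 276.0, 48.0, 38.0], 0.89), ([254.0, 306.0, 46.0, 45.0], 0.77), ([389.0, 276.0, 53.0, 53.0], 0.73)]
box_base [([120.0, 179.0, 100.0, 82.0], 0.83)]
lock_nominal [([120.0, 182.0, 103.0, 82.0], 0.86)]
plug []
drawer [([125.0, 218.0, 54.0, 36.0], 0.74)]
top [[484.1, 0.0, 281.0], [0.0, 484.1, 206.5], [0.0, 0.0, 1.0]] [-0.01109078  0.          0.          0.          0.        ] [[-0.025, -0.999, 0.022, -0.042], [-0.993, 0.022, -0.118, 0.615], [0.117, -0.024, -0.993, 1.177], [0.0, 0.0, 0.0, 1.0]]
key []
key_rest [([358.0, 174.0, 44.0, 44.0], 0.96), ([257.0, 219.0, 36.0, 45.0], 0.93), ([315.0, 206.0, 31.0, 36.0], 0.88), ([313.0, 264.0, 30.0, 37.0], 0.8)]
box_base [([116.0, 198.0, 99.0, 100.0], 0.83)]
lock_nominal [([123.0, 201.0, 88.0, 95.0], 0.58)]
plug []
drawer [([167.0, 275.0, 22.0, 15.0], 0.49)]
[0.13686074 0.60984043 0.24458197] [[-9.75731577e-01  2.18970063e-01 -1.69649166e-05]
 [ 2.18970062e-01  9.75731575e-01  7.51056268e-05]
 [ 3.29990886e-05  6.95681229e-05 -9.99999997e-01]] [-0.02069723 -0.34979374 -0.19221004] 0.7
```

View pics/scene0.png

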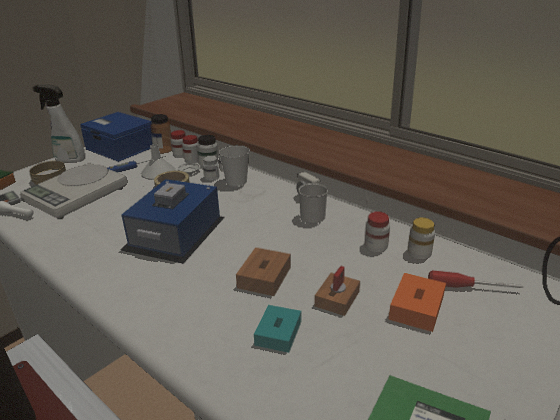

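View pics/top0.png

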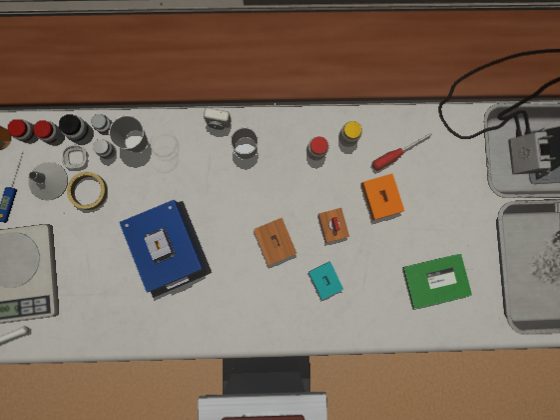

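The scene and top views show the box at top (165,248), with its lock at (158,245). The small brown rest holding the key is at top (334,226) and scene (338,290); the large brown, orange and turquoise rests are decoys. Next I'll zoom in and measure.

```bash
cat > h.py <<'E'
from station import sensors, vision, env
import cv2, numpy as np
def cal(c):
    k=vision.calibration(c); return np.array(k["K"]),np.array(k["dist"]),np.array(k["world_to_cam"])
def proj(P,c):
    K,d,T=cal(c); return cv2.projectPoints(np.array(P,float).reshape(-1,3),cv2.Rodrigues(T[:3,:3])[0],T[:3,3],K,d)[0][:,0]
def onplane(uv,z,c):
    K,d,T=cal(c); n=cv2.undistortPoints(np.array(uv,float).reshape(-1,1,2),K,d)[:,0]
    D=np.c_[n,np.ones(len(n))]@T[:3,:3]; C=-T[:3,:3].T@T[:3,3]
    return C+D*((z-C[2])/D[:,2])[:,None]
E
python3 - <<'E'
from h import *
T=cv2.imread("pics/top0.png");S=cv2.imread("pics/scene0.png")
def crop(I,u,v,w,h,f): 
    x=cv2.resize(I[v:v+h,u:u+w],None,fx=f,fy=f,interpolation=cv2.INTER_CUBIC); return np.clip(x*1.6,0,255).astype(np.uint8)
a=crop(T,112,195,100,100,4)[:300*2]; 
A=crop(T,134,222,50,50,6); B=crop(T,309,201,50,50,6); C=crop(S,145,175,50,50,6); D=crop(S,310,258,60,60,5)
cv2.imwrite("pics/c1.png",np.vstack([np.hstack([A,B]),np.hstack([C,D])]))
for t,c in (("key_rest","top"),("box_base","top"),("lock_nominal","top"),("key","scene"),("key","top"),("drawer","scene")):
    vision.read_camera(c)
    for o in vision.outline_of(t,c):
        m=o["pixels"].astype(np.uint8); r=cv2.minAreaRect(cv2.findNonZero(m))
        print(t,c,o["bbox"],round(o["p"],2),r)
E
```

```text
key_rest top [360.7, 175.2, 44.1, 41.6] 0.96 ((381.4000549316406, 196.70001220703125), (40.79337692260742, 34.46882247924805), 71.56504821777344)
key_rest top [255.2, 218.0, 39.8, 46.2] 0.63 ((274.4090270996094, 241.0577392578125), (40.16834259033203, 31.73794937133789), 67.06790161132812)
box_base top [120.9, 201.9, 92.4, 94.5] 0.84 ((165.13792419433594, 247.34481811523438), (83.56290435791016, 68.33588409423828), 68.19859313964844)
lock_nominal top [120.9, 200.4, 89.4, 97.9] 0.77 ((165.0876007080078, 247.49972534179688), (82.79449462890625, 68.31481170654297), 68.0254898071289)
key scene [330.7, 267.3, 17.3, 25.5] 0.68 ((337.56378173828125, 279.0845031738281), (25.720245361328125, 14.152008056640625), 86.633544921875)
key top [327.7, 217.7, 10.1, 13.6] 0.64 ((333.2000427246094, 224.40000915527344), (13.416407585144043, 10.733126640319824), 63.43495178222656)
drawer scene [123.9, 218.0, 57.9, 36.6] 0.58 ((151.72972106933594, 234.6216278076172), (59.84123229980469, 28.27662467956543), 9.462322235107422)
```

View pics/c1.png

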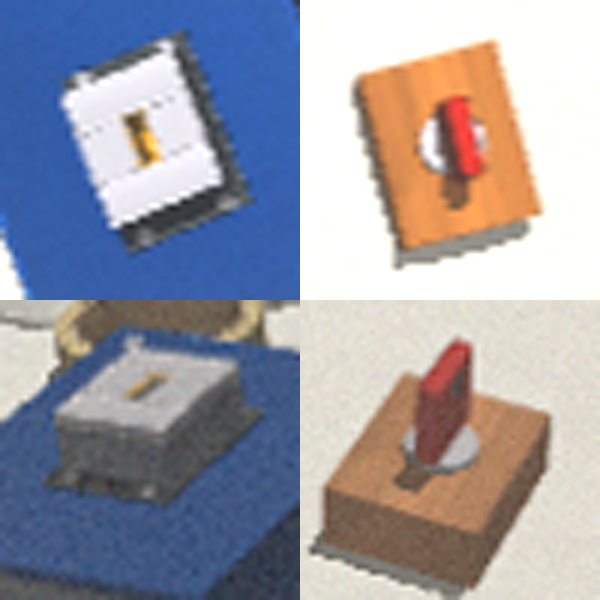

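The crops show the keyway as a gold slot at the centre of the lock's white top. In the key panels, the red head is turned roughly 10° off image vertical in the top view, and the collar lies on the rest.

Run:
```python
from h import *
f=lambda p,o,s,q=(0,0):(np.array(p,float)-q+.5)/s-.5+o
A=lambda p:f(p,(134,222),6); B=lambda p:f(p,(309,201),6,(300,0)); C=lambda p:f(p,(145,175),6,(0,300)); D=lambda p:f(p,(310,258),5,(300,300))
r=lambda x:print(np.round(x,4).tolist())
ang=lambda d:np.degrees(np.arctan2(d[1],d[0]))
L=onplane(A([(62,98),(165,45),(222,180),(115,228)]),.112,"top");print("lock");r(L);r(L.mean(0));r([ang(L[0]-L[3]),ang(L[1]-L[2]),ang(L[0]-L[1])-90])
print("keyway");r(onplane(A([(141,137)]),.112,"top"));r(onplane(C([(147,86)]),.112,"scene"))
b=onplane(np.array([[121,221]]),.1,"top")
R=onplane(B([(358,75),(494,42),(542,214),(405,248)]),.026,"top");print("rest");r(R);r(R.mean(0));r([ang(R[0]-R[3]),ang(R[1]-R[2]),ang(R[0]-R[1])-90]);r([np.linalg.norm(R[0]-R[3]),np.linalg.norm(R[0]-R[1])])
print("collar");r(onplane(B([(452,136)]),.03,"top"));r(onplane(D([(441,446)]),.030,"scene"))
H=onplane(D([(423,386),(467,345)]),.066,"scene");print("headtop scene");r(H);r(H.mean(0));r(ang(H[1]-H[0]))
H=onplane(B([(477,175),(462,98)]),.066,"top");print("headtop top");r(H);r(H.mean(0));r(ang(H[1]-H[0]))
# box mask orientation
T=cv2.imread("pics/top0.png");hsv=cv2.cvtColor(T,cv2.COLOR_BGR2HSV)
m=cv2.inRange(hsv,(105,120,30),(130,255,255));m[:, :110]=0;m[:,225:]=0;m[:190]=0
cs=max(cv2.findContours(m,0,2)[0],key=cv2.contourArea);rc=cv2.minAreaRect(cs);bp=onplane(cv2.boxPoints(rc),.1,"top");print("box");r(bp);r(bp.mean(0));r([ang(bp[1]-bp[0]),np.linalg.norm(bp[1]-bp[0]),np.linalg.norm(bp[2]-bp[1])])
```

```text
lock
[[0.5391, 0.2647, 0.112], [0.5588, 0.2251, 0.112], [0.5061, 0.203, 0.112], [0.4886, 0.244, 0.112]]
[0.5231, 0.2342, 0.112]
[22.2791, 22.7488, 26.3516]
keyway
[[0.5234, 0.2342, 0.112]]
[[0.714, 0.4806, 0.112]]
rest
[[0.5967, -0.1513, 0.026], [0.6094, -0.2093, 0.026], [0.5363, -0.2267, 0.026], [0.5234, -0.1685, 0.026]]
[0.5664, -0.189, 0.026]
[13.2419, 13.3395, 12.3417]
[0.0753, 0.0595]
collar
[[0.5697, -0.1895, 0.03]]
[[0.5657, -0.193, 0.03]]
headtop scene
[[0.5516, -0.1933, 0.066], [0.5815, -0.1915, 0.066]]
[0.5665, -0.1924, 0.066]
3.4942
headtop top
[[0.5506, -0.1943, 0.066], [0.5822, -0.1894, 0.066]]
[0.5664, -0.1918, 0.066]
8.8434
box
[[0.5789, 0.3282, 0.1], [0.6294, 0.1981, 0.1], [0.4638, 0.1324, 0.1], [0.4153, 0.2609, 0.1]]
[0.5218, 0.2299, 0.1]
[-68.8051, 0.1395, 0.1782]
```

```bash
python3 - <<'E'
from h import *
p=(np.array([[147,386]],float)-(0,300)+.5)/6-.5+(145,175);print(p,onplane(p,.112,"scene"))
p=(np.array([[130,340],[240,365],[168,432],[55,412]],float)-(0,300)+.5)/6-.5+(145,175);print(onplane(p,.112,"scene"))
E
python3 -m handwheel '[45,-0.066,-0.076,0,0,0,0, 45,-0.131,-0.151,0,0,0,0, 45,-0.197,-0.227,0,0,0,0, 45,-0.262,-0.303,0,0,0,0, 45,-0.327,-0.378,0,0,0,0]' 30
```

```text
[[169.08333333 188.91666667]] [[0.52397435 0.23180908 0.112     ]]
[[0.54384219 0.26828148 0.112     ]
 [0.55653651 0.21805044 0.112     ]
 [0.50622752 0.19646257 0.112     ]
 [0.4899367  0.24177496 0.112     ]]
time: 1.72
tcp_pos: [0.2318, 0.432, 0.2444]
tcp_rot: [[-0.976, 0.218, 0.0], [0.218, 0.976, 0.0], [-0.0, 0.0, -1.0]]
force: [0.6, 0.3, 0.0]
opening: 0.705
grasp_force: 0.0
```

```bash
for i in 1; do
python3 -m handwheel '[45,-0.066,-0.076,0,0,0,0, 45,-0.131,-0.151,0,0,0,0, 45,-0.197,-0.227,0,0,0,0, 45,-0.262,-0.303,0,0,0,0, 45,-0.327,-0.378,0,0,0,0]' >/dev/null
python3 -m handwheel '[45,-0.066,-0.076,0,0,0,0, 45,-0.131,-0.151,0,0,0,0, 45,-0.197,-0.227,0,0,0,0, 45,-0.262,-0.303,0,0,0,0, 45,-0.327,-0.378,0,0,0,0]' >/dev/null
python3 -m handwheel '[45,-0.066,-0.076,0,0,0,-0.07, 45,-0.131,-0.151,0,0,0,-0.14, 45,-0.197,-0.227,0,0,0,-0.21, 45,-0.262,-0.303,0,0,0,-0.21, 45,-0.262,-0.303,0,0,0,-0.21]'; done
```

```text
time: 2.97
tcp_pos: [0.4984, -0.0659, 0.2446]
tcp_rot: [[-0.995, -0.104, 0.002], [-0.104, 0.995, -0.003], [-0.001, -0.003, -1.0]]
force: [-1.0, 0.3, -0.1]
opening: 0.513
grasp_force: 0.0
```

```bash
python3 -m handwheel '[45,-0.034,-0.083,0.04,0,0,0, 45,-0.068,-0.166,0.1,0,0,0, 45,-0.102,-0.248,0.17,0,0,0, 45,-0.137,-0.331,0.24,0,0,0, 45,-0.137,-0.331,0.31,0,0,0]' >/dev/null
python3 -m handwheel '[45,0,0,0,0,0,0, 45,0,0,0,0,0,0]'
python3 - <<'E'
from h import *
S=vision.read_camera("scene");T=vision.read_camera("top")
cr=lambda I,u,v:np.clip(cv2.resize(I[v:v+75,u:u+75],None,fx=5,fy=5,interpolation=cv2.INTER_CUBIC)*1.6,0,255).astype(np.uint8)
cv2.imwrite("pics/c2.png",np.hstack([cr(S,300,240),cr(T,295,190)]))
E
```

```text
time: 3.55
tcp_pos: [0.5631, -0.1846, 0.1182]
tcp_rot: [[-0.994, -0.108, -0.005], [-0.108, 0.994, 0.003], [0.005, 0.004, -1.0]]
force: [0.6, 0.9, -0.8]
opening: 0.514
grasp_force: 0.0
```

View pics/c2.png

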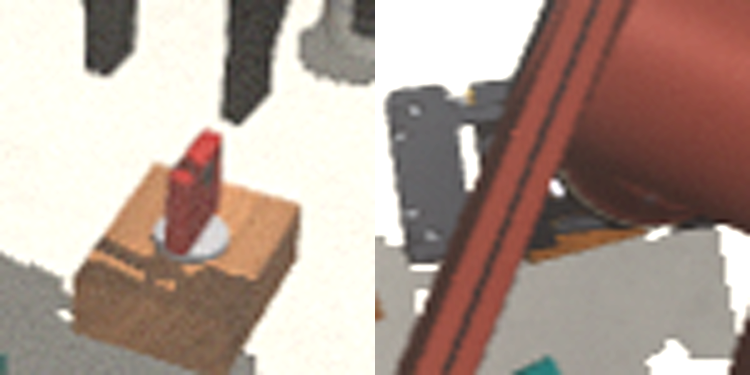

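The scene crop shows the fingers straddling the line of the red head, a little above it, with the key standing straight. I'll correct slightly and go down.

```bash
python3 -m handwheel '[45,-0.004,-0.01,0.02,0,0,0, 45,-0.0065,-0.019,0.05,0,0,0, 45,-0.0065,-0.019,0.08,0,0,0, 45,-0.0065,-0.019,0.08,0,0,0, 45,-0.0065,-0.019,0.08,0,0,0]'
```

```text
time: 4.07
tcp_pos: [0.5674, -0.1922, 0.0871]
tcp_rot: [[-0.994, -0.109, -0.003], [-0.109, 0.994, 0.001], [0.002, 0.002, -1.0]]
force: [-0.1, 0.1, -0.4]
opening: 0.521
grasp_force: 0.0
```

```bash
python3 -m handwheel '[45,0.001,0,0.03,0,0,0, 45,0.001,0,0.06,0,0,0, 45,0.001,0,0.078,0,0,0, 45,0.001,0,0.078,0,0,0, 45,0.001,0,0.078,0,0,0]'
python3 -m handwheel '[30,0,0,0,0,0,0, 20,0,0,0,0,0,0, 14,0,0,0,0,0,0, 5,0,0,0,0,0,0, 5,0,0,0,0,0,0]' 30
python3 -m handwheel '[5,0,0,0,0,0,0, 5,0,0,0,0,0,0, 5,0,0,0,0,0,0, 5,0,0,0,0,0,0,5,0,0,0,0,0,0]' 40
```

```text
time: 4.48
tcp_pos: [0.5673, -0.1925, 0.0562]
tcp_rot: [[-0.994, -0.109, -0.002], [-0.109, 0.994, 0.001], [0.002, 0.001, -1.0]]
force: [0.5, -0.5, 0.9]
opening: 0.514
grasp_force: 0.0
time: 4.9
tcp_pos: [0.5683, -0.193, 0.0578]
tcp_rot: [[-0.994, -0.109, 0.001], [-0.109, 0.994, -0.0], [-0.001, -0.0, -1.0]]
force: [-0.1, -0.1, -0.1]
opening: 0.226
grasp_force: 0.0
time: 5.32
tcp_pos: [0.5681, -0.1925, 0.0575]
tcp_rot: [[-0.994, -0.109, 0.0], [-0.109, 0.994, 0.001], [-0.0, 0.001, -1.0]]
force: [-0.3, 3.6, 2.3]
opening: 0.109
grasp_force: 40.0
```

```bash
python3 -m handwheel '[5,0,0,-0.02,0,0,0, 5,0,0,-0.06,0,0,0, 5,0,0,-0.13,0,0,0, 5,0,0,-0.2,0,0,0,5,0,0,-0.25,0,0,0]'
python3 -m handwheel '[5,0,0,-0.1,0,0,0, 5,0,0,-0.15,0,0,0, 5,0,0,-0.15,0,0,0, 5,0,0,-0.15,0,0,0,5,0,0,-0.15,0,0,0]'
python3 - <<'E'
from h import *
S=vision.read_camera("scene");s=sensors.get_state();print(s["tcp_pos"],s["force"],s["opening"])
u,v=proj(s["tcp_pos"]-[0,0,.03],"scene")[0].astype(int);print(u,v)
cv2.imwrite("pics/c3.png",np.clip(cv2.resize(S[v-30:v+30,u-40:u+40],None,fx=7,fy=7,interpolation=cv2.INTER_CUBIC)*1.6,0,255).astype(np.uint8))
E
```

```text
time: 5.73
tcp_pos: [0.5686, -0.1937, 0.1602]
tcp_rot: [[-0.994, -0.109, 0.002], [-0.109, 0.994, -0.002], [-0.002, -0.002, -1.0]]
force: [-0.2, -0.1, -0.7]
opening: 0.112
grasp_force: 40.0
time: 6.15
tcp_pos: [0.5674, -0.1929, 0.2165]
tcp_rot: [[-0.994, -0.109, -0.001], [-0.109, 0.994, 0.0], [0.001, 0.0, -1.0]]
force: [0.4, 0.2, -1.3]
opening: 0.114
grasp_force: 40.0
[ 0.56699366 -0.19267581  0.21562577] [-0.54077544  0.38389778 -1.80047467] 0.11044148847296643
341 212
```

View pics/c3.png

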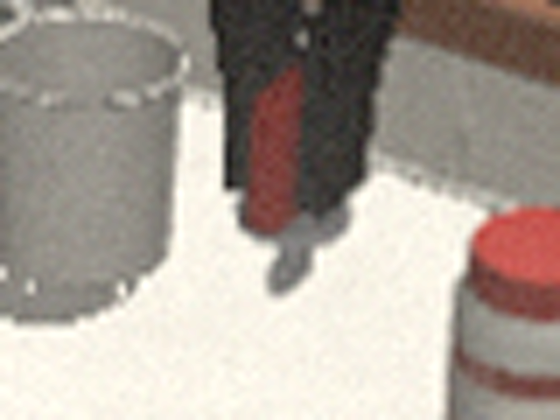

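The key is held upright between the fingers, with its collar below them and the blade tip at about (342,223). I'll carry it over the lock.

```bash
python3 - <<'E'
from h import *
s=sensors.get_state();R=s["tcp_rot"];p=s["tcp_pos"]
for dx in(-.004,0,.004): print(dx,proj([p+R@[dx,0,.0485],p+R@[dx,0,.0295]],"scene").round(1).tolist())
E
python3 -m handwheel '[5,0,0.1,0,0,0,0, 5,0,0.2,0,0,0,0, 5,0,0.3,0,0,0,0, 5,0,0.4,0,0,0,0,5,0,0.5,0,0,0,0]' >/dev/null
python3 -m handwheel '[5,0,0.1,0,0,0,0, 5,0,0.2,0,0,0,0, 5,0,0.3,0,0,0,0, 5,0,0.4,0,0,0,0,5,0,0.5,0,0,0,0]' >/dev/null
python3 -m handwheel '[5,0,0.03,0,0,0,-0.06, 5,0,0.07,0,0,0,-0.12, 5,0,0.07,0,0,0,-0.174, 5,0,0.07,0,0,0,-0.174,5,0,0.07,0,0,0,-0.174]'
python3 - <<'E'
from h import *
S=vision.read_camera("scene");T=vision.read_camera("top");s=sensors.get_state();print(s["tcp_pos"],np.degrees(np.arctan2(s["tcp_rot"][1,1],s["tcp_rot"][0,1])),s["force"],s["q"])
u,v=proj(s["tcp_pos"]-[0,0,.06],"scene")[0].astype(int);print(u,v)
cr=lambda I,u,v:np.clip(cv2.resize(I[v-30:v+45,u-40:u+40],None,fx=7,fy=7,interpolation=cv2.INTER_CUBIC)*1.6,0,255).astype(np.uint8)
cv2.imwrite("pics/c4.png",cr(S,u,v))
E
```

```text
-0.004 [[342.4, 221.2], [343.0, 211.4]]
0 [[341.3, 222.2], [341.8, 212.4]]
0.004 [[340.2, 223.2], [340.6, 213.4]]
time: 7.45
tcp_pos: [0.5205, 0.2323, 0.2155]
tcp_rot: [[-0.929, -0.371, -0.003], [-0.371, 0.929, -0.001], [0.003, -0.0, -1.0]]
force: [1.0, 0.2, -0.6]
opening: 0.114
grasp_force: 40.0
[0.52106937 0.23192032 0.21628854] 111.7390722830868 [ 0.20488196  0.24157146 -1.20951167] [ 2.80633476e-01  1.13616591e-01  1.70104804e+00 -2.24946942e-04
  1.32875843e+00 -1.66952709e+00]
165 171
```

View pics/c4.png

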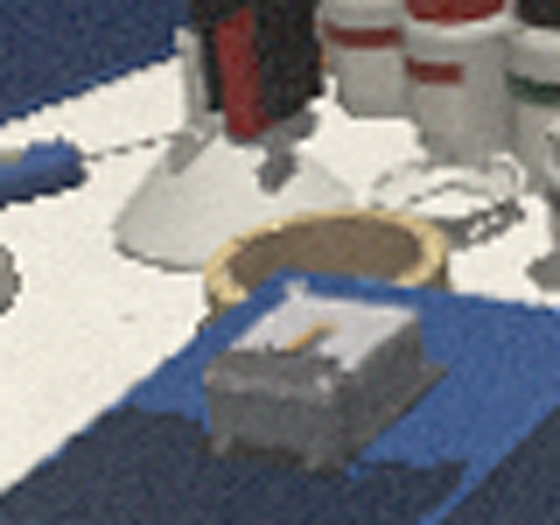

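The crop shows the blade tip at about (164.3,167.9) and the keyway at about (169.7,189.1), in full-image pixels.

Run:
```python
from h import *
s=sensors.get_state();R=s["tcp_rot"];p=s["tcp_pos"];print(p)
print(proj([p+R@[0,0,.0485],p+R@[.008,0,.0485],p+R@[-.008,0,.0485],p+R@[0,0,.0295]],"scene").round(1).tolist())
t=onplane([[164.3,167.9]],p[2]-.0485,"scene")[0];k=onplane([[169.7,189.1]],.112,"scene")[0];print(t,k,"delta",k-t, "tool",(R.T@(k-t))*1000)
```

```text
[0.52106937 0.23192032 0.21628854]
[[164.5, 166.2], [162.5, 167.7], [166.4, 164.7], [163.2, 158.0]]
[0.51525987 0.22481258 0.16778854] [0.52427994 0.22999362 0.112     ] delta [ 0.00902007  0.00518104 -0.05578854] tool [-10.40032333   1.47376248  55.7694153 ]
```

```bash
python3 -m handwheel '[5,-0.0097,-0.0015,0.03,0,0,0, 5,-0.0097,-0.0015,0.07,0,0,0, 5,-0.0097,-0.0015,0.1,0,0,0, 5,-0.0097,-0.0015,0.12,0,0,0,5,-0.0097,-0.0015,0.125,0,0,0]' >/dev/null
python3 -m handwheel '[5,0,0,0,0,0,0, 5,0,0,0,0,0,0, 5,0,0,0,0,0,0]'
python3 - <<'E'
from h import *
S=vision.read_camera("scene");s=sensors.get_state();p=s["tcp_pos"];print(p,s["force"])
u,v=proj(p-[0,0,.05],"scene")[0].astype(int);print(u,v)
cv2.imwrite("pics/c5.png",np.clip(cv2.resize(S[v-25:v+25,u-30:u+30],None,fx=10,fy=10,interpolation=cv2.INTER_CUBIC)*1.6,0,255).astype(np.uint8))
E
```

```text
time: 8.22
tcp_pos: [0.5259, 0.2336, 0.1682]
tcp_rot: [[-0.928, -0.373, 0.001], [-0.373, 0.928, 0.0], [-0.001, -0.0, -1.0]]
force: [0.7, -0.2, -0.5]
opening: 0.112
grasp_force: 40.0
[0.52587508 0.23366051 0.16831083] [ 0.08328655 -0.23853736 -0.45196481]
168 185
```

View pics/c5.png

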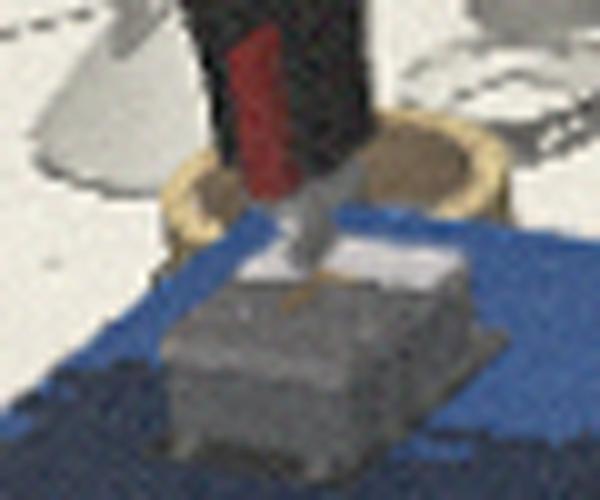

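The blade hangs just above the lock and is nearly in line with the gold keyway, about 1–2 mm too far back. I'll shift it forward and touch down.

```bash
python3 -m handwheel '[5,0.004,0,0.005,0,0,0, 5,0.004,0,0.01,0,0,0, 5,0.004,0,0.015,0,0,0, 5,0.004,0,0.015,0,0,0]' 
python3 -m handwheel '[5,0,0,0.0025,0,0,0, 5,0,0,0.005,0,0,0, 5,0,0,0.0075,0,0,0, 5,0,0,0.0075,0,0,0]'
```

```text
time: 8.6
tcp_pos: [0.5234, 0.2328, 0.1608]
tcp_rot: [[-0.928, -0.373, -0.001], [-0.373, 0.928, -0.0], [0.001, 0.0, -1.0]]
force: [0.5, 0.5, -0.7]
opening: 0.112
grasp_force: 40.0
time: 8.93
tcp_pos: [0.5237, 0.2328, 0.158]
tcp_rot: [[-0.928, -0.373, -0.0], [-0.373, 0.928, -0.0], [0.0, 0.0, -1.0]]
force: [0.2, 0.4, -1.8]
opening: 0.11
grasp_force: 40.0
```

```bash
python3 -m handwheel '[5,0,0,0.002,0,0,0, 5,0,0,0.004,0,0,0,5,0,0,0.004,0,0,0]'
```

```text
time: 9.18
tcp_pos: [0.5237, 0.2329, 0.1565]
tcp_rot: [[-0.928, -0.373, -0.0], [-0.373, 0.928, -0.0], [0.0, 0.0, -1.0]]
force: [0.5, -0.0, -1.2]
opening: 0.115
grasp_force: 40.0
```

```bash
python3 -m handwheel '[5,0,0,0.002,0,0,0, 5,0,0,0.004,0,0,0,5,0,0,0.006,0,0,0,5,0,0,0.006,0,0,0]'
python3 -m handwheel '[5,0,0,0.002,0,0,0, 5,0,0,0.004,0,0,0,5,0,0,0.004,0,0,0]'
```

```text
time: 9.52
tcp_pos: [0.5236, 0.2328, 0.1541]
tcp_rot: [[-0.928, -0.373, -0.0], [-0.373, 0.928, -0.0], [0.0, 0.0, -1.0]]
force: [0.5, 0.1, -0.8]
opening: 0.112
grasp_force: 40.0
time: 9.77
tcp_pos: [0.5237, 0.2328, 0.1525]
tcp_rot: [[-0.928, -0.373, -0.0], [-0.373, 0.928, -0.0], [0.0, 0.0, -1.0]]
force: [-0.8, 0.3, -0.5]
opening: 0.114
grasp_force: 40.0
```

Tip is 8 mm below the lock top with no resistance, so it has entered the keyway. I'll carry on gently to home.

```bash
python3 -m handwheel '[5,0,0,0.0025,0,0,0, 5,0,0,0.005,0,0,0,5,0,0,0.0075,0,0,0,5,0,0,0.0075,0,0,0]'
python3 -m handwheel '[5,0,0,0.0025,0,0,0, 5,0,0,0.005,0,0,0,5,0,0,0.0075,0,0,0,5,0,0,0.0075,0,0,0]'
```

```text
time: 10.1
tcp_pos: [0.5236, 0.2328, 0.1494]
tcp_rot: [[-0.928, -0.373, -0.0], [-0.373, 0.928, -0.0], [0.0, 0.0, -1.0]]
force: [0.4, -0.7, -1.6]
opening: 0.112
grasp_force: 40.0
time: 10.43
tcp_pos: [0.5236, 0.2328, 0.1464]
tcp_rot: [[-0.928, -0.373, -0.0], [-0.373, 0.928, -0.0], [0.0, 0.0, -1.0]]
force: [0.3, -0.3, 0.1]
opening: 0.112
grasp_force: 40.0
```

```bash
python3 -m handwheel '[5,0,0,0.002,0,0,0, 5,0,0,0.004,0,0,0,5,0,0,0.004,0,0,0]'
```

```text
time: 10.68
tcp_pos: [0.5237, 0.2328, 0.1449]
tcp_rot: [[-0.928, -0.373, -0.0], [-0.373, 0.928, -0.0], [0.0, 0.0, -1.0]]
force: [-0.5, 0.2, -1.1]
opening: 0.11
grasp_force: 40.0
```

```bash
python3 -m handwheel '[5,0,0,0.0015,0,0,0, 5,0,0,0.003,0,0,0,5,0,0,0.003,0,0,0]'
python3 -m handwheel '[5,0,0,0.001,0,0,0, 5,0,0,0.002,0,0,0,5,0,0,0.002,0,0,0]'
```

```text
time: 10.93
tcp_pos: [0.5237, 0.2329, 0.1438]
tcp_rot: [[-0.928, -0.373, -0.0], [-0.373, 0.928, -0.0], [0.0, 0.0, -1.0]]
force: [-0.2, 0.4, -0.9]
opening: 0.111
grasp_force: 40.0
time: 11.18
tcp_pos: [0.5238, 0.2329, 0.1433]
tcp_rot: [[-0.928, -0.373, 0.0], [-0.373, 0.928, 0.0], [-0.0, -0.0, -1.0]]
force: [-1.1, -0.6, 1.1]
opening: 0.119
grasp_force: 40.0
```

```bash
python3 -m handwheel '[5,0,0,0.001,0,0,0, 5,0,0,0.0015,0,0,0,5,0,0,0.0015,0,0,0]'
```

```text
time: 11.43
tcp_pos: [0.5239, 0.2329, 0.1433]
tcp_rot: [[-0.928, -0.373, 0.0], [-0.373, 0.928, 0.0], [-0.0, -0.0, -1.0]]
force: [-3.8, -0.9, 5.0]
opening: 0.112
grasp_force: 40.0
```

The stall at z = 0.1433 matches the predicted home height of 0.1435, with 5 N on the collar. I'll ease off slightly and turn clockwise, which is + about tool z.

```bash
python3 -m handwheel '[5,0,0,-0.0007,0,0,0,5,0,0,-0.0007,0,0,0]'
python3 -m handwheel '[5,0,0,0,0,0,0.04, 5,0,0,0,0,0,0.08,5,0,0,0,0,0,0.12,5,0,0,0,0,0,0.16,5,0,0,0,0,0,0.16]'; python3 -c "
from h import *
print(sensors.get_state()['ft_torque'])"
```

```text
time: 11.6
tcp_pos: [0.5239, 0.2329, 0.1433]
tcp_rot: [[-0.928, -0.373, 0.0], [-0.373, 0.928, 0.0], [-0.0, -0.0, -1.0]]
force: [-2.1, -1.0, 4.0]
opening: 0.109
grasp_force: 40.0
time: 12.02
tcp_pos: [0.5245, 0.2331, 0.1433]
tcp_rot: [[-0.992, -0.129, 0.002], [-0.129, 0.992, 0.001], [-0.002, 0.0, -1.0]]
force: [1.3, 0.9, 2.3]
opening: 0.11
grasp_force: 40.0
[ 0.08386052 -0.1826785   0.02295929]
```

```bash
python3 -m handwheel '[5,0,0,0,0,0,0.04, 5,0,0,0,0,0,0.08,5,0,0,0,0,0,0.12,5,0,0,0,0,0,0.16,5,0,0,0,0,0,0.2]'
python3 -m handwheel '[5,0,0,0,0,0,0.04, 5,0,0,0,0,0,0.08,5,0,0,0,0,0,0.12,5,0,0,0,0,0,0.16,5,0,0,0,0,0,0.16]'; python3 -c "
from h import *
print(sensors.get_state()['ft_torque'])"
```

```text
time: 12.43
tcp_pos: [0.5246, 0.233, 0.1433]
tcp_rot: [[-0.983, 0.183, 0.002], [0.183, 0.983, 0.0], [-0.002, 0.001, -1.0]]
force: [0.5, -0.4, 2.7]
opening: 0.112
grasp_force: 40.0
time: 12.85
tcp_pos: [0.5245, 0.2329, 0.1433]
tcp_rot: [[-0.907, 0.421, 0.002], [0.421, 0.907, 0.0], [-0.002, 0.001, -1.0]]
force: [1.0, -0.5, 3.2]
opening: 0.112
grasp_force: 40.0
[-0.12862161 -0.22130517  0.02736375]
```

```bash
python3 -m handwheel '[5,0,0,0,0,0,0.04, 5,0,0,0,0,0,0.08,5,0,0,0,0,0,0.12,5,0,0,0,0,0,0.16,5,0,0,0,0,0,0.2]'
python3 -m handwheel '[5,0,0,0,0,0,0.04, 5,0,0,0,0,0,0.08,5,0,0,0,0,0,0.12,5,0,0,0,0,0,0.12,5,0,0,0,0,0,0.12]'
python3 - <<'E'
from h import *
S=vision.read_camera("scene");s=sensors.get_state();print(s['ft_torque'],s["q"][5])
cv2.imwrite("pics/c6.png",np.clip(cv2.resize(S[160:270,100:240],None,fx=5,fy=5,interpolation=cv2.INTER_CUBIC)*1.6,0,255).astype(np.uint8))
E
```

```text
time: 13.27
tcp_pos: [0.5244, 0.2327, 0.1433]
tcp_rot: [[-0.733, 0.68, 0.002], [0.68, 0.733, -0.0], [-0.001, 0.001, -1.0]]
force: [0.5, -0.5, 3.6]
opening: 0.113
grasp_force: 40.0
time: 13.68
tcp_pos: [0.5243, 0.2328, 0.1433]
tcp_rot: [[-0.595, 0.803, 0.001], [0.803, 0.595, -0.0], [-0.001, 0.001, -1.0]]
force: [1.7, -1.1, 4.5]
opening: 0.111
grasp_force: 40.0
[-0.34576087 -0.15658778 -0.01474383] -0.356516746328891
```

View pics/c6.png

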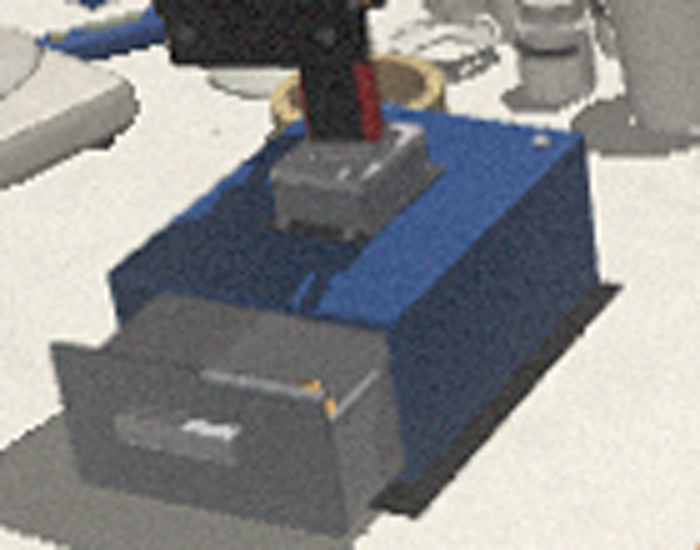

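The drawer has sprung fully out and the key is home in the lock. I'll release it and retreat straight up.

```bash
python3 -m handwheel '[15,0,0,-0.001,0,0,0, 25,0,0,-0.001,0,0,0,40,0,0,-0.001,0,0,0,40,0,0,-0.001,0,0,0,40,0,0,-0.001,0,0,0]'
python3 -m handwheel '[40,0,0,-0.02,0,0,0, 40,0,0,-0.06,0,0,0,40,0,0,-0.12,0,0,0,40,0,0,-0.2,0,0,0,40,0,0,-0.28,0,0,0]'
python3 -m handwheel '[40,0,0,0,0,0,0,40,0,0,0,0,0,0,40,0,0,0,0,0,0,40,0,0,0,0,0,0]'
 python3 - <<'E'
from h import *
S=vision.read_camera("scene")
cv2.imwrite("pics/c7.png",np.clip(cv2.resize(S[150:260,100:240],None,fx=5,fy=5,interpolation=cv2.INTER_CUBIC)*1.6,0,255).astype(np.uint8))
E
```

```text
time: 14.15
tcp_pos: [0.5233, 0.2329, 0.1426]
tcp_rot: [[-0.593, 0.806, -0.001], [0.806, 0.593, -0.0], [0.001, -0.001, -1.0]]
force: [-0.2, 0.8, 0.1]
opening: 0.387
grasp_force: 0.0
time: 14.57
tcp_pos: [0.5231, 0.2327, 0.2562]
tcp_rot: [[-0.592, 0.806, -0.002], [0.806, 0.592, -0.0], [0.001, -0.002, -1.0]]
force: [1.0, 0.3, 0.6]
opening: 0.457
grasp_force: 0.0
time: 14.9
tcp_pos: [0.5229, 0.2327, 0.2538]
tcp_rot: [[-0.592, 0.806, -0.002], [0.806, 0.592, -0.001], [0.001, -0.002, -1.0]]
force: [-0.0, 0.9, -0.6]
opening: 0.455
grasp_force: 0.0
```

View pics/c7.png

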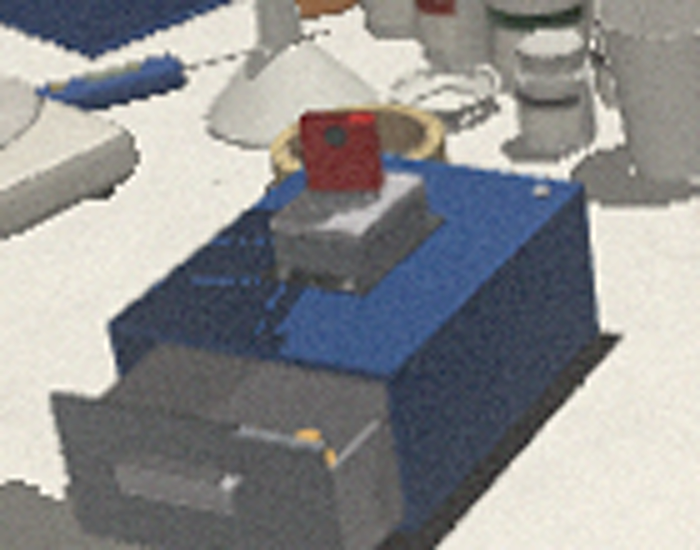

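The key stands turned in the lock, the drawer is out and the gripper is clear.

```bash
python3 -c "
from station import env
print(env.finish_job())"
```

```text
the job is handed in; nothing more can be done
None
```

The key is home in the lock, turned about 75° clockwise and released; the drawer has sprung out, and the job is handed in (no verdict was returned).

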